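Lay the syrup carton in its cradle

ROBOT

A 6-joint arm with a two-finger parallel gripper is mounted at the origin on the work surface. World frame = base frame: x ahead of the robot, y to its left, z up, the work surface at z = 0. Lengths are in m, angles in rad, forces in N, time in s.
With the tool pointing down it reaches from about 0.275 to 0.975 m from the base axis. Payload 8.4 kg.
Tool frame: the origin (TCP) lies between the finger pads; the fingertips stand 17 mm ahead of it and the grasp point (between the pads) lies 2 mm behind it; x points along the fingers, y is the direction in which the jaws open and shut, and the axes are right-handed (so a half turn about x gives the same grasp; the last joint's range is limited). The gripper opens to 92 mm and grips with 3 to 60 N. Pads are 20 mm wide; open, the fingers measure 128 mm over their backs; the gripper's body (75 mm by 189 mm) begins 69 mm behind the grasp point.
Start: joints at [-1.253, 0.353, 1.633, -0, 1.155, -0.002], TCP at [0.196, -0.593, 0.232] pointing down, gripper open.
Joint ranges: [-2.63, 2.63], [-0.92, 2.1], [0.06, 2.66], [-1.3, 4.44], [0, 2.69], [-3.02, 3.02]. Speed limits (rad/s): [2.22, 2.22, 2.79, 3.14, 3.14, 3.14].

INTERFACE

Orientations are given as a unit quaternion [x, y, z, w].
In Python, from rig import get_obs, camera, hand_in gives the robot as it stands.
- The arm moves only by the tool step_arm, never from a script. Its argument "series" is a list of rows, each an object with "delta_rot": the turn, a rotation vector about the tool's x, y, z in degrees, a list of three; "delta_pos": the shift along the tool's x, y, z in cm, a list of three; "fingers": the finger opening in cm, from 0 to 9.19. A call has exactly 10 rows; each row shifts and turns the commanded pose from where the row before left it, along the tool's axes as they then stand; what a row does not reach is not made up. A row lasts 1/12 s, in which the tool goes at most 41.7 mm and 7.16 degrees, less where a joint would pass 70% of its speed; a pose out of reach is approached as far as the arm can. A call with a gripper value outside its range is refused whole. The fingers move at their own pace and stop on an object; "squeeze" is the grip in N (left out, the last holds). Time passes only in rows, so rows that do not move let the fingers close, or fill a call up. It gives the time, the measured TCP pose, the force and the opening at its end, in the units of the state.
- get_obs(): the state, without advancing time (a new reading comes with each control period).
- camera(name): name is "scene" or "side" or "wrist"; returns a dict with "image" (384x512x3 uint8, blue, green, red), "mtx" (3x3 intrinsics, pixels), "rvec" (rotation vector, rad) and "tvec" (3), from world to camera coordinates, as OpenCV has them. Camera axes: x right, y down, z forward; pixel columns grow to the right and rows downward; lengths in m; the calibration is good to about 2 mm. A picture is of the moment at which its call begins. There is no depth.
- hand_in(): hands the job in, once; it reports no verdict.
The state is a dict: "time": time; "joints": joint angles; "dq": joint speeds; "effort": joint torques, N m; "tcp_pos": TCP position; "tool_rot": TCP orientation; "ft_force": force on the tool from outside, world axes, zero at the start; "ft_torque": the same for the moment, N m; "finger_gap": opening from 0.0 (shut) to 1.0 (fully open).
Only numpy, scipy, OpenCV 4.12 (cv2) and the standard library are available. Lean on these libraries where they do the work, as an engineer would, in place of code of your own. Each camera call takes 0.05 s, during which the arm holds its last target. There are 200 camera calls.

TASK

Load the tall syrup carton into the low steel cradle: slide it upright across the counter until its foot meets the cradle's front edge, tip it over that edge by pushing high on its near face so that it lies on its side between the guides, then push its base end along the cradle until the carton's top presses well into the sprung rubber buffer, and let go, leaving it lying there against the buffer. The carton dents easily, so never push it with more than about 15 N, and leave the other things on the counter where they are.

Things in the scene. Friction and masses are not known exactly. Their poses are not given: they have to be found in the camera images.
- carton: The tall plain carton, 92 mm deep (x), 100 wide (y), 150 high (z), too wide to grasp. Origin: centre of its underside, z to its top. Starts 20 to 50 mm short of the cradle's front edge, its x along the cradle's within 0.1 rad. 0.45 to 0.85 kg. Friction 0.22 to 0.34: pushed at or below half its height it slides, near its top it may topple early. Dents if the robot pushes it with over 15 N.
- carton_toe (a point): Middle of the carton's lower edge on the side facing the cradle (carton x = +46 mm, z = 0).
- carton_top (a point): Centre of the carton's top face (carton z = 150 mm), the end that leads into the cradle. The carton is seated once this end has pressed the buffer with 3 N or more for about a third of a second; the push must also overcome the carton's sliding friction (1 to 3 N). The buffer may push it back a few mm when let go.
- cradle: Fixed steel slab, 285 mm long, 156 wide, 12 thick, on the counter. Origin: at counter level, middle of its front edge (the 12 mm high stop for the carton's foot); x along the slab away from the carton, z up. Side guides at x = 30 to 220 mm, inner faces at y = -66 and +66 mm, tops 30 mm above the counter. The carton is to lie on the slab, its top towards +x.
- tailstock: Grey block, 87 mm high, fixed on the slab's far end (centre at cradle x = 255 mm). Its origin: at counter level, cradle x = 100 mm; axes as the cradle's. Its clamped rod carries a round rubber buffer (48 mm across, 58 mm above the counter) facing the carton. Its reach varies, unmeasured: the face is at cradle x = 180 to 215 mm. It is sprung: yields 1 mm per 1.5 N, 12 mm at most; the rod stays put.
- cup_a: Bystander: paper drink cup with black lid, 88 mm across, 156 mm high, standing by the cradle's +y side. Origin: centre of the underside.
- cup_b: Bystander: like cup_a, on the left of the counter.
- cup_c: Bystander: like cup_a, on the left of the counter.
- jigger: Bystander: steel measuring cup, waisted, 48 mm across, 85 mm high, beside the place where the carton stands, on its -y side. Origin: centre of the underside.
- lid_stack: Bystander: low stack of black lids, 88 mm across, 34 mm high, beside the cradle's -y side. Origin: centre of the underside.
- shaker: Bystander: steel shaker, 88 mm across, 183 mm high, on the right. Origin: centre of the underside.
- squat_carton: Bystander: low carton, 120 x 90 x 60 mm high, on the right. Origin: centre of the underside.
Things that resemble listed ones, but are neither listed nor needed, are in the scene too. What is shaped like the carton but blue, orange or red is not meant.

How it is judged:
By the outcome, as a careful person would: the job done as asked, in the order asked, and still so for the second after the job is handed in, with the robot touching nothing.
It also fails if it takes over 72 s, if anything falls off the work surface, if the arm or the gripper's body presses on something with over 40 N, if the wrist force passes 120 N, or if a joint passes its speed limit or range.

## Working session

There is one attempt and no reset: what is moved stays moved. The work goes in short steps, Python scripts to look and compute and a tool call to move; the robot and the scene stay as the last step left them, time stands still between calls to the robot, and variables do not carry over. Pictures are saved under pics/ and viewed, about 8 in all and at most 12, crops included, and the job is handed in when it is done.

Besides the shell and the picture viewer there is one more tool, called after "Call:" as name([rows], argument=value, ...), one row to a line, values as JSON. step_arm: Moves the arm, as the interface text tells. Its arguments: {"type":"object","properties":{"series":{"type":"array"},"squeeze":{"type":"number"}},"required":["series"]}

```bash
mkdir -p pics; ls; python3 - <<'E'
from rig import get_obs,camera
import cv2,numpy as np
for n in("scene","side"):
    c=camera(n); cv2.imwrite(f"pics/{n}0.png",c["image"]); np.savez(f"{n}0.npz",**c)
    R=cv2.Rodrigues(np.array(c["rvec"]))[0]; print(n,(-R.T@np.array(c["tvec"]).ravel()).round(3),R[2].round(3))
print(get_obs())
E
```

```text
pics
scene [1.176 0.764 0.865] [-0.491 -0.617 -0.614]
side [1.008 0.886 0.848] [-0.36  -0.719 -0.595]
{'time': 0.1, 'joints': array([-1.25340355e+00,  3.53588598e-01,  1.63406796e+00,  7.18396124e-06,
        1.15520559e+00, -2.39726724e-03]), 'dq': array([-2.70914313e-04,  3.81385492e-06, -2.72806393e-03,  1.76633395e-03,
        1.05716884e-03,  1.46796340e-04]), 'effort': array([-1.05870913e-03, -5.94906807e+01, -3.34931159e+01,  6.97519910e-02,
        1.83959428e-02, -1.47836670e-05]), 'tcp_pos': array([ 0.1963477 , -0.59289938,  0.23092919]), 'tool_rot': array([-0.69801885, -0.11302431,  0.69815506, -0.11213702]), 'ft_force': array([-0.50706343,  0.56119476,  0.79727545]), 'ft_torque': array([0.04138754, 0.04030891, 0.02872783]), 'finger_gap': 0.9990239988166164}
```

View pics/scene0.png

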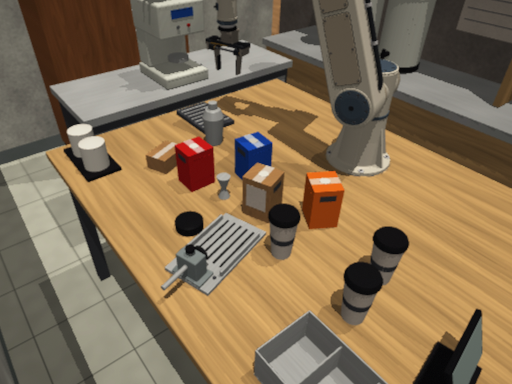

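View pics/side0.png

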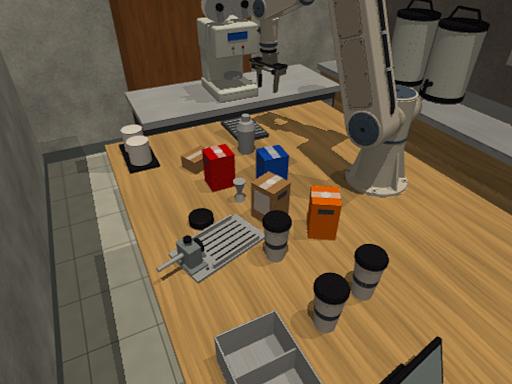

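The plain brown carton at scene (263,190) is the one meant. The blue (253,155), red (195,163) and orange (323,200) ones are decoys. The cradle is at (218,250) with the tailstock at (190,262). I'll confirm with an enlarged crop.

```bash
python3 - <<'E'
import cv2,numpy as np
a=cv2.imread("pics/scene0.png")[150:300,150:330]; cv2.imwrite("pics/c1.png",cv2.resize(a,None,fx=4,fy=4,interpolation=cv2.INTER_CUBIC))
E
```

```text
(no output)
```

View pics/c1.png

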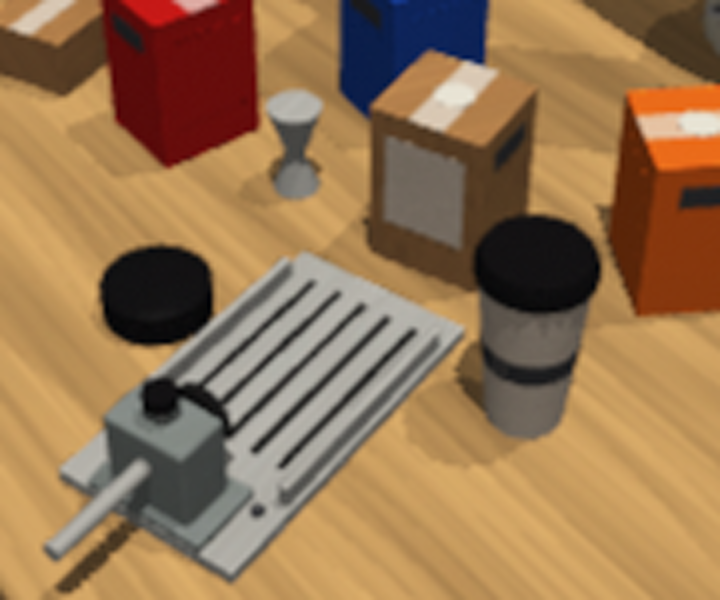

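The crop shows the plain brown carton. Its top-face corners are at scene px (258.2,163), (284.2,173), (269.5,186.7), (243,176.2). The cradle's top corners are at (225.5,213.2), (265.7,232.5), (165.5,267.5), (208,293.5).

```bash
cat > h.py <<'E'
import cv2,numpy as np
def cast(c,px,z):
    K,R,t=c["mtx"],cv2.Rodrigues(np.array(c["rvec"]))[0],np.array(c["tvec"]).ravel()
    px=np.atleast_2d(px).astype(float); d=np.c_[px,np.ones(len(px))]@np.linalg.inv(K).T@R
    o=-R.T@t; return o+d*((z-o[2])/d[:,2])[:,None]
def proj(c,P): return cv2.projectPoints(np.atleast_2d(np.array(P,float)),np.array(c["rvec"],float),np.array(c["tvec"],float),c["mtx"],None)[0].reshape(-1,2)
E
python3 - <<'E'
from h import *
c=np.load("scene0.npz")
f=lambda a:np.array(a)/4+150-.375
cr=cast(c,f([(302,253),(463,330),(62,470),(232,574)]),.012)
ca=cast(c,f([(433,52),(537,92),(478,147),(372,105)]),.15)
for n,p in(("cradle",cr),("carton",ca)):
    print(n,p[:,:2].round(4).tolist()); q=p[[0,1,3,2]] if n=="cradle" else p
    print(np.linalg.norm(np.roll(q,-1,0)-q,axis=1).round(4))
fm=(cr[0]+cr[1])/2; bm=(cr[2]+cr[3])/2; x=(bm-fm)[:2]; print("front mid",fm,"yaw",np.arctan2(x[1],x[0]))
x/=np.linalg.norm(x);y=np.array([-x[1],x[0]])
R=np.c_[x,y]
print("carton in cradle",((ca[:,:2]-fm[:2])@R).round(4).tolist(),((ca.mean(0)-fm)[:2]@R).round(4))
e=ca[2]-ca[1]+ca[3]-ca[0];print("carton yaw",np.arctan2(e[1],e[0]))
# side view check
s=np.load("side0.npz"); print(proj(s,np.r_[cr,ca]).round(1).tolist())
for n,pts in(("cup_a base",[(525,420)]),("jig base",[(297,188)]),("buffer top/right",[(183,385),(230,433)])):
    p=cast(c,f(pts),.058 if n[0]=="b" and n[1]=="u" else 0);print(n,p.round(3).tolist(),((p[:,:2]-fm[:2])@R).round(3).tolist())
E
```

```text
cradle [[0.6196, -0.0371], [0.5745, 0.1114], [0.8868, 0.0462], [0.8429, 0.1927]]
[0.1552 0.2805 0.1529 0.2799]
carton [[0.4827, -0.0413], [0.4541, 0.0507], [0.5365, 0.0759], [0.5661, -0.014]]
[0.0964 0.0862 0.0946 0.0878]
front mid [0.59705643 0.03713013 0.012     ] yaw 0.2983322943898361
carton in cradle [[-0.1324, -0.0413], [-0.1327, 0.055], [-0.0464, 0.0549], [-0.0446, -0.0397]] [-0.089   0.0072]
carton yaw 0.3063467248832214
[[234.7, 213.7], [265.2, 235.4], [168.4, 252.9], [197.1, 280.8], [268.8, 171.7], [289.3, 183.1], [271.4, 193.6], [250.9, 181.7]]
cup_a base [[0.592, 0.202, -0.0]] [[0.043, 0.159]]
jig base [[0.565, -0.12, 0.0]] [[-0.077, -0.141]]
buffer top/right [[0.798, 0.068, 0.058], [0.797, 0.126, 0.058]] [[0.201, -0.029], [0.217, 0.026]]
```

```bash
cat >> h.py <<'E'
from scipy.spatial.transform import Rotation as Ro
PSI=.30; FM=np.array([.597,.0371,0.]); C=Ro.from_euler('z',PSI).as_matrix()  # cradle frame
def tool(alpha):
    a=np.radians(alpha); x=C@[np.sin(a),0,-np.cos(a)]; y=C@[0,1,0]; return np.c_[x,y,np.cross(x,y)]
def corner(o):  # leading lower fingertip edge, cradle frame
    R=Ro.from_quat(o["tool_rot"]).as_matrix(); return C.T@(o["tcp_pos"]+R@[.017,0,.01]-FM)
def plan(o,alpha,tgt):
    R=Ro.from_quat(o["tool_rot"]).as_matrix(); T=tool(alpha)
    rv=np.degrees((Ro.from_matrix(R.T@T)).as_rotvec())
    p=FM+C@np.array(tgt)-T@[.017,0,.01]
    return rv.round(2), (T.T@(p-o["tcp_pos"])*100).round(2), p.round(3)
E
python3 - <<'E'
from h import *; from rig import get_obs
o=get_obs(); print(Ro.from_quat(o["tool_rot"]).as_matrix().round(3).tolist()); print(plan(o,30,(-.2,.007,.2)))
R=tool(30)
c=np.load("scene0.npz");s=np.load("side0.npz")
g=lambda P:(C.T@(P-FM).T).T.round(3).tolist()
print("blue top",g(cast(c,[(235,143),(257,135),(271.5,150),(247,157)],.15)))
print("orange top",g(cast(c,[(306,173),(338,172),(343,191),(312,191)],.15)))
print("red top",g(cast(c,[(177,149),(195,139),(213,149),(192,161)],.15)))
print("shaker",cast(c,[(212,140)],0))
E
```

```text
[[-0.0, 0.314, -0.949], [0.001, -0.949, -0.314], [-1.0, -0.001, -0.0]]
(array([-172.83,   -0.57,   46.31]), array([19.43, 49.05, 29.4 ]), array([ 0.387, -0.02 ,  0.21 ]))
blue top [[-0.188, -0.172, 0.15], [-0.278, -0.14, 0.15], [-0.222, -0.045, 0.15], [-0.139, -0.088, 0.15]]
orange top [[-0.17, 0.113, 0.15], [-0.233, 0.192, 0.15], [-0.152, 0.244, 0.15], [-0.1, 0.169, 0.15]]
red top [[-0.044, -0.309, 0.15], [-0.129, -0.302, 0.15], [-0.114, -0.21, 0.15], [-0.018, -0.22, 0.15]]
shaker [[ 0.38184833 -0.45965982  0.        ]]
```

```bash
python3 - <<'E'
s=open('h.py').read()
s=s.replace("y=C@[0,1,0]","y=C@[0,-1,0]").replace("[.017,0,.01]","[.017,0,-.01]")
open('h.py','w').write(s)
from h import *; from rig import get_obs
o=get_obs(); print(plan(o,10,(-.16,.007,.27)))
E
```

```text
(array([ 1.12, 10.  ,  0.17]), array([  1.55, -49.05, -39.95]), array([ 0.43 , -0.007,  0.285]))
```

Call:
step_arm([
  {"delta_rot": [0.5,5,0],"delta_pos": [-2,0,0],"fingers": 3},
  {"delta_rot": [0.6,5,0],"delta_pos": [-2,0,0],"fingers": 3},
  {"delta_rot": [0,0,0],"delta_pos": [0,-2.2,-1.8],"fingers": 3},
  {"delta_rot": [0,0,0],"delta_pos": [0,-2.2,-1.8],"fingers": 3},
  {"delta_rot": [0,0,0],"delta_pos": [0,-2.2,-1.8],"fingers": 3},
  {"delta_rot": [0,0,0],"delta_pos": [0,-2.2,-1.8],"fingers": 3},
  {"delta_rot": [0,0,0],"delta_pos": [0,-2.2,-1.8],"fingers": 3},
  {"delta_rot": [0,0,0],"delta_pos": [0,-2.2,-1.8],"fingers": 3},
  {"delta_rot": [0,0,0],"delta_pos": [0,-2.2,-1.8],"fingers": 3},
  {"delta_rot": [0,0,0],"delta_pos": [0,-2.2,-1.8],"fingers": 3},
])

```text
time: 0.93
tcp_pos: [0.2783, -0.3823, 0.2966]
tool_rot: [0.757, 0.115, -0.636, 0.095]
ft_force: [-0.2, 0.0, -0.5]
finger_gap: 0.329
```

Call:
step_arm([
  {"delta_rot": [0,0,0],"delta_pos": [0,-2.2,-1.8],"fingers": 3},
  {"delta_rot": [0,0,0],"delta_pos": [0,-2.2,-1.8],"fingers": 3},
  {"delta_rot": [0,0,0],"delta_pos": [0,-2.2,-1.8],"fingers": 3},
  {"delta_rot": [0,0,0],"delta_pos": [0,-2.2,-1.8],"fingers": 3},
  {"delta_rot": [0,0,0],"delta_pos": [0,-2.2,-1.8],"fingers": 3},
  {"delta_rot": [0,0,0],"delta_pos": [0,-2.2,-1.8],"fingers": 3},
  {"delta_rot": [0,0,0],"delta_pos": [0,-2.2,-1.8],"fingers": 3},
  {"delta_rot": [0,0,0],"delta_pos": [0,-2.2,-1.8],"fingers": 3},
  {"delta_rot": [0,0,0],"delta_pos": [0,-2.2,-1.8],"fingers": 3},
  {"delta_rot": [0,0,0],"delta_pos": [0,-2.2,-1.8],"fingers": 3},
])

```text
time: 1.77
tcp_pos: [0.3823, -0.1198, 0.3285]
tool_rot: [0.757, 0.115, -0.636, 0.096]
ft_force: [-0.1, -0.5, 0.2]
finger_gap: 0.329
```

```bash
python3 - <<'E'
from h import *; from rig import get_obs
o=get_obs(); print(o["time"],corner(o),plan(o,10,(-.16,.007,.25)),plan(o,10,(-.16,.007,.085)))
E
```

```text
1.7667 [-0.2386794  -0.08643948  0.31352052] (array([ 0.01, -0.  ,  0.1 ]), array([ 7.62, -9.35, -6.65]), array([ 0.43 , -0.007,  0.265])) (array([ 0.01, -0.  ,  0.1 ]), array([23.87, -9.35, -3.78]), array([ 0.43 , -0.007,  0.1  ]))
```

Call:
step_arm([
  {"delta_rot": [0,0,0],"delta_pos": [0,-1.9,-1.4],"fingers": 3},
  {"delta_rot": [0,0,0],"delta_pos": [0,-1.9,-1.4],"fingers": 3},
  {"delta_rot": [0,0,0],"delta_pos": [0,-1.9,-1.4],"fingers": 3},
  {"delta_rot": [0,0,0],"delta_pos": [0,-1.9,-1.3],"fingers": 3},
  {"delta_rot": [0,0,0],"delta_pos": [0,-1.75,-1.15],"fingers": 3},
  {"delta_rot": [0,0,0],"delta_pos": [1.5,0,0],"fingers": 3},
  {"delta_rot": [0,0,0],"delta_pos": [1.5,0,0],"fingers": 3},
  {"delta_rot": [0,0,0],"delta_pos": [1.5,0,0],"fingers": 3},
  {"delta_rot": [0,0,0],"delta_pos": [1.5,0,0],"fingers": 3},
  {"delta_rot": [0,0,0],"delta_pos": [1.5,0,0],"fingers": 3},
])

```text
time: 2.6
tcp_pos: [0.4294, -0.0084, 0.2655]
tool_rot: [0.757, 0.115, -0.636, 0.096]
ft_force: [0.4, -0.3, -0.2]
finger_gap: 0.322
```

```bash
python3 - <<'E'
from h import *; from rig import get_obs,camera
o=get_obs(); print(corner(o),plan(o,10,(-.155,.007,.085)))
w=camera("wrist"); np.savez("w1.npz",**w); im=w["image"].copy()
for X,Y in [(-.135,-.043),(-.135,.057),(-.043,.057),(-.043,-.043)]:
    p=proj(w,FM+C@[X,Y,.15])[0]; cv2.circle(im,tuple(int(v) for v in p.round()),3,(0,0,255),1)
for X,Y in [(0,-.078),(0,.078)]:
    p=proj(w,FM+C@[X,Y,.012])[0]; cv2.circle(im,tuple(int(v) for v in p.round()),3,(255,0,255),1)
cv2.imwrite("pics/w1.png",im)
E
```

```text
[-0.16078025  0.0061361   0.25044101] (array([0.04, 0.02, 0.11]), array([16.39, -0.09,  2.3 ]), array([ 0.435, -0.006,  0.1  ]))
```

View pics/w1.png

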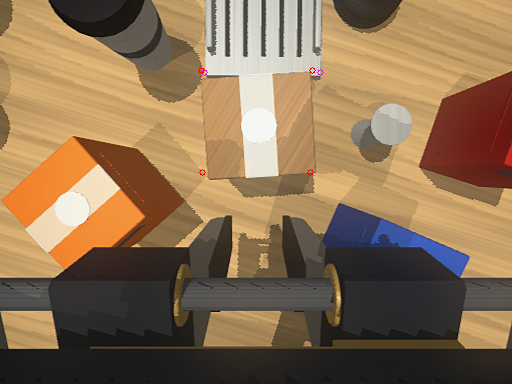

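Wrist view: the carton's top corners are at about (201,81), (312,72), (316,173), (208,180), slightly turned. The finger path behind it is clear of the orange and blue cartons.

```bash
python3 - <<'E'
from h import *
w=np.load("w1.npz")
p=(C.T@(cast(w,[(201,81),(312,72),(316,173),(208,180)],.15)-FM).T).T
print(p.round(4).tolist(),p.mean(0)); e=p[1]-p[2]+p[0]-p[3]; print("rel yaw",np.arctan2(e[1],e[0]), np.linalg.norm(np.roll(p,-1,0)-p,axis=1))
# cradle slab side edges: sample gray boundary on rows
im=w["image"].astype(int); 
for r in (5,20,35,50,62):
    row=im[r,150:360]; g=(row.min(1)>150)&(np.ptp(row,axis=1)<25); x=np.where(g)[0]+150
    q=(C.T@(cast(w,[(x[0],r),(x[-1],r)],.012)-FM).T).T; print(r,x[0],x[-1],q[:,:2].round(4).tolist())
E
```

```text
[[-0.0529, 0.0568, 0.15], [-0.0449, -0.0433, 0.15], [-0.1356, -0.0481, 0.15], [-0.1422, 0.0513, 0.15]] [-0.09388772  0.00416982  0.15      ]
rel yaw 0.057284726345578185 [0.10038198 0.09089313 0.09958856 0.08949008]
5 206 320 [[0.0869, 0.0744], [0.087, -0.0771]]
20 206 320 [[0.0677, 0.0746], [0.0677, -0.0774]]
35 206 320 [[0.0482, 0.0748], [0.0483, -0.0777]]
50 206 311 [[0.0287, 0.0749], [0.0288, -0.0659]]
62 205 320 [[0.013, 0.0764], [0.0131, -0.0782]]
```

Call:
step_arm([
  {"delta_rot": [0,0,0],"delta_pos": [1.8,0.3,0.32],"fingers": 4},
  {"delta_rot": [0,0,0],"delta_pos": [1.8,0,0.32],"fingers": 4},
  {"delta_rot": [0,0,0],"delta_pos": [1.8,0,0.32],"fingers": 4},
  {"delta_rot": [0,0,0],"delta_pos": [1.8,0,0.32],"fingers": 4},
  {"delta_rot": [0,0,0],"delta_pos": [1.8,0,0.32],"fingers": 4},
  {"delta_rot": [0,0,0],"delta_pos": [1.8,0,0.32],"fingers": 4},
  {"delta_rot": [0,0,0],"delta_pos": [1.8,0,0.32],"fingers": 4},
  {"delta_rot": [0,0,0],"delta_pos": [1.8,0,0.32],"fingers": 4},
  {"delta_rot": [0,0,0],"delta_pos": [1.8,0,0.32],"fingers": 4},
  {"delta_rot": [0,0,0],"delta_pos": [0,0,0],"fingers": 4},
])

```text
time: 3.48
tcp_pos: [0.4282, -0.0111, 0.0994]
tool_rot: [0.756, 0.116, -0.637, 0.095]
ft_force: [-1.7, -0.6, -0.9]
finger_gap: 0.435
```

```bash
python3 - <<'E'
from h import *; from rig import get_obs
o=get_obs(); print(corner(o),o["ft_force"])
E
```

```text
[-0.16279001  0.00393884  0.08435879] [-1.71613527 -0.61427911 -0.88909286]
```

Call:
step_arm([
  {"delta_rot": [0,0,0],"delta_pos": [0.05,0,-0.3],"fingers": 4},
  {"delta_rot": [0,0,0],"delta_pos": [0.05,0,-0.3],"fingers": 4},
  {"delta_rot": [0,0,0],"delta_pos": [0.05,0,-0.3],"fingers": 4},
  {"delta_rot": [0,0,0],"delta_pos": [0.05,0,-0.3],"fingers": 4},
  {"delta_rot": [0,0,0],"delta_pos": [0.03,0,-0.15],"fingers": 4},
  {"delta_rot": [0,0,0],"delta_pos": [0.03,0,-0.15],"fingers": 4},
  {"delta_rot": [0,0,0],"delta_pos": [0.03,0,-0.15],"fingers": 4},
  {"delta_rot": [0,0,0],"delta_pos": [0.03,0,-0.15],"fingers": 4},
  {"delta_rot": [0,0,0],"delta_pos": [0.03,0,-0.15],"fingers": 4},
  {"delta_rot": [0,0,0],"delta_pos": [0.03,0,-0.15],"fingers": 4},
])

```text
time: 4.32
tcp_pos: [0.4503, -0.0048, 0.1016]
tool_rot: [0.757, 0.115, -0.636, 0.096]
ft_force: [-3.6, -0.3, 1.6]
finger_gap: 0.436
```

Call:
step_arm([
  {"delta_rot": [0,0,0],"delta_pos": [0.03,0,-0.15],"fingers": 4},
  {"delta_rot": [0,0,0],"delta_pos": [0.03,0,-0.15],"fingers": 4},
  {"delta_rot": [0,0,0],"delta_pos": [0.03,0,-0.15],"fingers": 4},
  {"delta_rot": [0,0,0],"delta_pos": [0.03,0,-0.15],"fingers": 4},
  {"delta_rot": [0,0,0],"delta_pos": [0.03,0,-0.15],"fingers": 4},
  {"delta_rot": [0,0,0],"delta_pos": [0.03,0,-0.15],"fingers": 4},
  {"delta_rot": [0,0,0],"delta_pos": [0.03,0,-0.15],"fingers": 4},
  {"delta_rot": [0,0,0],"delta_pos": [0.03,0,-0.15],"fingers": 4},
  {"delta_rot": [0,0,0],"delta_pos": [0.03,0,-0.15],"fingers": 4},
  {"delta_rot": [0,0,0],"delta_pos": [0.03,0,-0.15],"fingers": 4},
])

```text
time: 5.15
tcp_pos: [0.4653, -0.0003, 0.1013]
tool_rot: [0.757, 0.115, -0.636, 0.096]
ft_force: [-2.6, -0.9, 0.3]
finger_gap: 0.437
```

```bash
python3 - <<'E'
from h import *; from rig import get_obs
o=get_obs(); print(corner(o),C.T@o["ft_force"])
E
```

```text
[-0.12407249  0.00317967  0.08630801] [-2.71015391 -0.05682275  0.28979182]
```

Call:
step_arm([
  {"delta_rot": [0,0,0],"delta_pos": [0.04,0,-0.2],"fingers": 4},
  {"delta_rot": [0,0,0],"delta_pos": [0.04,0,-0.2],"fingers": 4},
  {"delta_rot": [0,0,0],"delta_pos": [0.04,0,-0.2],"fingers": 4},
  {"delta_rot": [0,0,0],"delta_pos": [0.04,0,-0.2],"fingers": 4},
  {"delta_rot": [0,0,0],"delta_pos": [0.04,0,-0.2],"fingers": 4},
  {"delta_rot": [0,0,0],"delta_pos": [0.04,0,-0.2],"fingers": 4},
  {"delta_rot": [0,0,0],"delta_pos": [0.04,0,-0.2],"fingers": 4},
  {"delta_rot": [0,0,0],"delta_pos": [0.04,0,-0.2],"fingers": 4},
  {"delta_rot": [0,0,0],"delta_pos": [0.04,0,-0.2],"fingers": 4},
  {"delta_rot": [0,0,0],"delta_pos": [0.04,0,-0.2],"fingers": 4},
])

```text
time: 5.98
tcp_pos: [0.4848, 0.0058, 0.1008]
tool_rot: [0.757, 0.115, -0.636, 0.096]
ft_force: [-3.2, -1.9, 2.1]
finger_gap: 0.438
```

Call:
step_arm([
  {"delta_rot": [0,0,0],"delta_pos": [0.02,0,-0.1],"fingers": 4},
  {"delta_rot": [0,0,0],"delta_pos": [0.02,0,-0.1],"fingers": 4},
  {"delta_rot": [0,0,0],"delta_pos": [0.02,0,-0.1],"fingers": 4},
  {"delta_rot": [0,0,0],"delta_pos": [0.02,0,-0.1],"fingers": 4},
  {"delta_rot": [0,0,0],"delta_pos": [0.02,0,-0.1],"fingers": 4},
  {"delta_rot": [0,0,0],"delta_pos": [0.02,0,-0.1],"fingers": 4},
  {"delta_rot": [0,0,0],"delta_pos": [0.02,0,-0.1],"fingers": 4},
  {"delta_rot": [0,0,0],"delta_pos": [0.02,0,-0.1],"fingers": 4},
  {"delta_rot": [0,0,0],"delta_pos": [0.02,0,-0.1],"fingers": 4},
  {"delta_rot": [0,0,0],"delta_pos": [0,0,0],"fingers": 4},
])

```text
time: 6.82
tcp_pos: [0.4918, 0.0083, 0.1001]
tool_rot: [0.756, 0.116, -0.637, 0.096]
ft_force: [-7.7, -3.0, 3.8]
finger_gap: 0.432
```

```bash
python3 - <<'E'
from h import *; from rig import get_obs
o=get_obs(); print(corner(o),C.T@o["ft_force"])
E
```

```text
[-0.09626834  0.00363503  0.08501312] [-8.23948318 -0.60888456  3.84622806]
```

Call:
step_arm([
  {"delta_rot": [0,0,0],"delta_pos": [-0.03,0,0.2],"fingers": 4},
  {"delta_rot": [0,0,0],"delta_pos": [-0.09,0,0.5],"fingers": 4},
  {"delta_rot": [0,0,0],"delta_pos": [-0.18,0,1],"fingers": 4},
  {"delta_rot": [0,0,0],"delta_pos": [-1,0,-0.17],"fingers": 4},
  {"delta_rot": [0,0,0],"delta_pos": [-1,0,-0.17],"fingers": 4},
  {"delta_rot": [0,0,0],"delta_pos": [-1,0,-0.17],"fingers": 4},
  {"delta_rot": [0,0,0],"delta_pos": [-1,0,-0.17],"fingers": 4},
  {"delta_rot": [0,0,0],"delta_pos": [-0.7,0,-0.12],"fingers": 4},
  {"delta_rot": [0,0,0],"delta_pos": [0,0,0],"fingers": 4},
  {"delta_rot": [0,0,0],"delta_pos": [0,0,0],"fingers": 4},
])

```text
time: 7.65
tcp_pos: [0.4768, 0.003, 0.1486]
tool_rot: [0.758, 0.115, -0.635, 0.096]
ft_force: [-0.1, -0.1, 0.3]
finger_gap: 0.435
```

```bash
python3 - <<'E'
from h import *; from rig import get_obs,camera
o=get_obs(); print(corner(o),C.T@o["ft_force"])
s=camera("scene"); w=camera("wrist"); np.savez("w2.npz",**w);np.savez("s2.npz",**s)
cv2.imwrite("pics/w2.png",np.hstack([w["image"][:,120:400],cv2.resize(s["image"][150:310,180:300],None,fx=2.4,fy=2.4)]))
E
```

```text
[-0.11207755  0.00300153  0.13360042] [-0.12429885 -0.11050566  0.28742889]
```

View pics/w2.png

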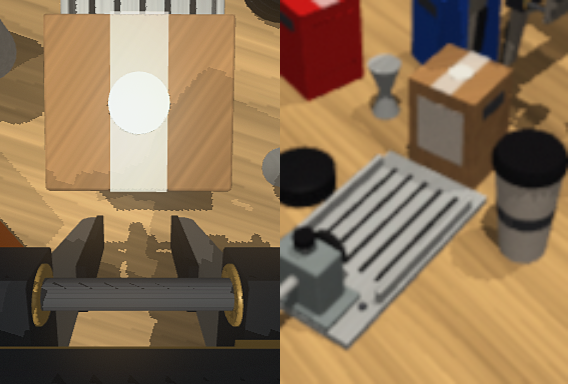

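Carton is now square against the stop, with its near top edge level and its sides parallel to the cradle. The force jump agrees. Next is the tipping push, high on the near face.

Call:
step_arm([
  {"delta_rot": [0,0,0],"delta_pos": [0.03,0,-0.2],"fingers": 4},
  {"delta_rot": [0,0,0],"delta_pos": [0.03,0,-0.2],"fingers": 4},
  {"delta_rot": [0,0,0],"delta_pos": [0.03,0,-0.2],"fingers": 4},
  {"delta_rot": [0,0,0],"delta_pos": [0.03,0,-0.2],"fingers": 4},
  {"delta_rot": [0,0,0],"delta_pos": [0.03,0,-0.2],"fingers": 4},
  {"delta_rot": [0,0,0],"delta_pos": [0.03,0,-0.2],"fingers": 4},
  {"delta_rot": [0,0,0],"delta_pos": [0.03,0,-0.2],"fingers": 4},
  {"delta_rot": [0,0,0],"delta_pos": [0.02,0,-0.15],"fingers": 4},
  {"delta_rot": [0,0,0],"delta_pos": [0.02,0,-0.15],"fingers": 4},
  {"delta_rot": [0,0,0],"delta_pos": [0.02,0,-0.15],"fingers": 4},
])

```text
time: 8.58
tcp_pos: [0.4935, 0.0086, 0.1485]
tool_rot: [0.757, 0.115, -0.637, 0.096]
ft_force: [-4.7, -1.8, 2.7]
finger_gap: 0.434
```

Call:
step_arm([
  {"delta_rot": [0,0,0],"delta_pos": [-0.1,0,-0.24],"fingers": 4},
  {"delta_rot": [0,0,0],"delta_pos": [-0.1,0,-0.24],"fingers": 4},
  {"delta_rot": [0,0,0],"delta_pos": [-0.1,0,-0.24],"fingers": 4},
  {"delta_rot": [0,0,0],"delta_pos": [-0.1,0,-0.24],"fingers": 4},
  {"delta_rot": [0,0,0],"delta_pos": [-0.1,0,-0.24],"fingers": 4},
  {"delta_rot": [0,0,0],"delta_pos": [-0.1,0,-0.24],"fingers": 4},
  {"delta_rot": [0,0,0],"delta_pos": [-0.1,0,-0.24],"fingers": 4},
  {"delta_rot": [0,0,0],"delta_pos": [-0.1,0,-0.24],"fingers": 4},
  {"delta_rot": [0,0,0],"delta_pos": [-0.1,0,-0.24],"fingers": 4},
  {"delta_rot": [0,0,0],"delta_pos": [-0.1,0,-0.24],"fingers": 4},
])

```text
time: 9.42
tcp_pos: [0.5158, 0.0152, 0.163]
tool_rot: [0.757, 0.115, -0.636, 0.096]
ft_force: [-1.4, -0.1, -0.7]
finger_gap: 0.435
```

```bash
python3 - <<'E'
from h import *; from rig import get_obs
o=get_obs(); print(corner(o),C.T@o["ft_force"])
E
```

```text
[-0.0712236   0.00309935  0.14797369] [-1.35768624  0.36038106 -0.70813247]
```

Forces are low, and it is tipping as planned.

Call:
step_arm([
  {"delta_rot": [0,0,0],"delta_pos": [-0.05,0,-0.26],"fingers": 4},
  {"delta_rot": [0,0,0],"delta_pos": [-0.05,0,-0.26],"fingers": 4},
  {"delta_rot": [0,0,0],"delta_pos": [-0.05,0,-0.26],"fingers": 4},
  {"delta_rot": [0,0,0],"delta_pos": [-0.05,0,-0.26],"fingers": 4},
  {"delta_rot": [0,0,0],"delta_pos": [-0.05,0,-0.26],"fingers": 4},
  {"delta_rot": [0,0,0],"delta_pos": [-0.05,0,-0.26],"fingers": 4},
  {"delta_rot": [0,0,0],"delta_pos": [-0.05,0,-0.26],"fingers": 4},
  {"delta_rot": [0,0,0],"delta_pos": [-0.05,0,-0.26],"fingers": 4},
  {"delta_rot": [0,0,0],"delta_pos": [-0.05,0,-0.26],"fingers": 4},
  {"delta_rot": [0,0,0],"delta_pos": [-0.05,0,-0.26],"fingers": 4},
])

```text
time: 10.25
tcp_pos: [0.5393, 0.0225, 0.1724]
tool_rot: [0.757, 0.115, -0.636, 0.096]
ft_force: [-0.8, -0.9, -0.3]
finger_gap: 0.437
```

Call:
step_arm([
  {"delta_rot": [0,0,0],"delta_pos": [-0.02,0,-0.26],"fingers": 4},
  {"delta_rot": [0,0,0],"delta_pos": [-0.02,0,-0.26],"fingers": 4},
  {"delta_rot": [0,0,0],"delta_pos": [-0.02,0,-0.26],"fingers": 4},
  {"delta_rot": [0,0,0],"delta_pos": [-0.02,0,-0.26],"fingers": 4},
  {"delta_rot": [0,0,0],"delta_pos": [-0.02,0,-0.26],"fingers": 4},
  {"delta_rot": [0,0,0],"delta_pos": [-0.02,0,-0.26],"fingers": 4},
  {"delta_rot": [0,0,0],"delta_pos": [-0.02,0,-0.26],"fingers": 4},
  {"delta_rot": [0,0,0],"delta_pos": [-0.02,0,-0.26],"fingers": 4},
  {"delta_rot": [0,0,0],"delta_pos": [-0.02,0,-0.26],"fingers": 4},
  {"delta_rot": [0,0,0],"delta_pos": [-0.02,0,-0.26],"fingers": 4},
])

```text
time: 11.08
tcp_pos: [0.5635, 0.03, 0.1789]
tool_rot: [0.757, 0.115, -0.636, 0.096]
ft_force: [-0.4, -1.0, 0.1]
finger_gap: 0.436
```

```bash
python3 - <<'E'
from h import *; from rig import get_obs,camera
o=get_obs(); print(corner(o),C.T@o["ft_force"])
s=camera("scene"); w=camera("wrist")
cv2.imwrite("pics/w3.png",np.hstack([w["image"][:,100:420],cv2.resize(s["image"][150:310,160:300],None,fx=2.4,fy=2.4)]))
E
```

```text
[-0.02126672  0.00314651  0.16391418] [-0.6639397  -0.79522137  0.1372185 ]
```

View pics/w3.png

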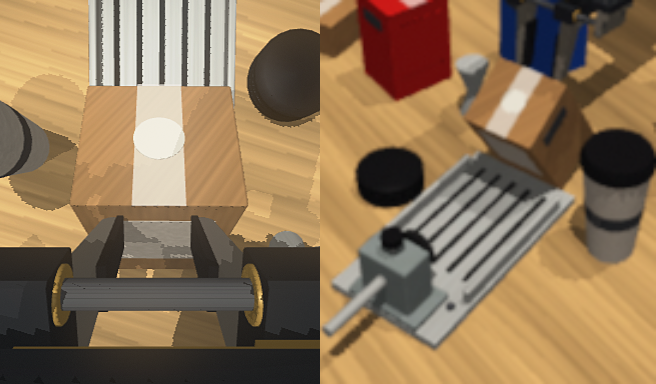

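Carton is tilted about 27°, square over the front edge. I'll continue past balance.

Call:
step_arm([
  {"delta_rot": [0,0,0],"delta_pos": [0.03,0,-0.2],"fingers": 4},
  {"delta_rot": [0,0,0],"delta_pos": [0.03,0,-0.2],"fingers": 4},
  {"delta_rot": [0,0,0],"delta_pos": [0.03,0,-0.2],"fingers": 4},
  {"delta_rot": [0,0,0],"delta_pos": [0.03,0,-0.2],"fingers": 4},
  {"delta_rot": [0,0,0],"delta_pos": [0.03,0,-0.2],"fingers": 4},
  {"delta_rot": [0,0,0],"delta_pos": [0.03,0,-0.2],"fingers": 4},
  {"delta_rot": [0,0,0],"delta_pos": [0.03,0,-0.2],"fingers": 4},
  {"delta_rot": [0,0,0],"delta_pos": [0.03,0,-0.2],"fingers": 4},
  {"delta_rot": [0,0,0],"delta_pos": [0.03,0,-0.2],"fingers": 4},
  {"delta_rot": [0,0,0],"delta_pos": [0.03,0,-0.2],"fingers": 4},
])

```text
time: 12.02
tcp_pos: [0.5827, 0.036, 0.1793]
tool_rot: [0.757, 0.115, -0.636, 0.096]
ft_force: [0.4, 0.4, -0.3]
finger_gap: 0.435
```

Call:
step_arm([
  {"delta_rot": [0,0,0],"delta_pos": [0.03,0,-0.2],"fingers": 4},
  {"delta_rot": [0,0,0],"delta_pos": [0.03,0,-0.2],"fingers": 4},
  {"delta_rot": [0,0,0],"delta_pos": [0.03,0,-0.2],"fingers": 4},
  {"delta_rot": [0,0,0],"delta_pos": [0.03,0,-0.2],"fingers": 4},
  {"delta_rot": [0,0,0],"delta_pos": [0.03,0,-0.2],"fingers": 4},
  {"delta_rot": [0,0,0],"delta_pos": [0.03,0,-0.2],"fingers": 4},
  {"delta_rot": [0,0,0],"delta_pos": [0,0,0],"fingers": 4},
  {"delta_rot": [0,0,0],"delta_pos": [0,0,0],"fingers": 4},
  {"delta_rot": [0,0,0],"delta_pos": [0,0,0],"fingers": 4},
  {"delta_rot": [0,0,0],"delta_pos": [0,0,0],"fingers": 4},
])

```text
time: 12.85
tcp_pos: [0.594, 0.0395, 0.1796]
tool_rot: [0.757, 0.115, -0.636, 0.096]
ft_force: [-0.4, 0.3, -0.6]
finger_gap: 0.436
```

```bash
python3 - <<'E'
from h import *; from rig import get_obs,camera
o=get_obs(); print(corner(o),C.T@o["ft_force"])
s=camera("scene"); w=camera("wrist");np.savez("w4.npz",**w)
cv2.imwrite("pics/w4.png",np.hstack([w["image"][:,100:420],cv2.resize(s["image"][150:310,160:300],None,fx=2.4,fy=2.4)]))
E
```

```text
[0.0106157  0.00318221 0.16459363] [-0.27824541  0.44855607 -0.58780098]
```

View pics/w4.png

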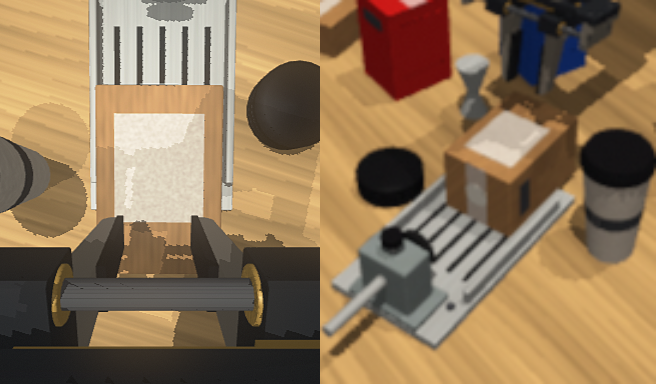

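Carton lies on its side between the guides (wrist: leading edge at row ~85, sides cols ~197–322). Now I back off and drop behind its base end.

Call:
step_arm([
  {"delta_rot": [0,0,0],"delta_pos": [-0.2,0,1.1],"fingers": 4},
  {"delta_rot": [0,0,0],"delta_pos": [-0.2,0,1.1],"fingers": 4},
  {"delta_rot": [0,0,0],"delta_pos": [-0.2,0,1.1],"fingers": 4},
  {"delta_rot": [0,0,0],"delta_pos": [-0.2,0,1.1],"fingers": 4},
  {"delta_rot": [0,0,0],"delta_pos": [-0.2,0,1.1],"fingers": 4},
  {"delta_rot": [0,0,0],"delta_pos": [-0.2,0,1.1],"fingers": 4},
  {"delta_rot": [0,0,0],"delta_pos": [0,0,0],"fingers": 4},
  {"delta_rot": [0,0,0],"delta_pos": [0,0,0],"fingers": 4},
  {"delta_rot": [0,0,0],"delta_pos": [0,0,0],"fingers": 4},
  {"delta_rot": [0,0,0],"delta_pos": [0,0,0],"fingers": 4},
])

```text
time: 13.78
tcp_pos: [0.5306, 0.0197, 0.1802]
tool_rot: [0.758, 0.115, -0.635, 0.096]
ft_force: [0.4, -0.3, 0.2]
finger_gap: 0.432
```

```bash
python3 - <<'E'
from h import *; from rig import get_obs,camera
o=get_obs(); print(corner(o))
w=np.load("w4.npz")
print((C.T@(cast(w,[(197,85),(322,85)],.104)-FM).T).T.round(4).tolist())
w=camera("wrist");im=w["image"].astype(int)
# carton brown top extents along column 210..: print base edge estimate
hsv=cv2.cvtColor(w["image"],cv2.COLOR_BGR2HSV)
cv2.imwrite("pics/w5.png",w["image"]); np.savez("w5.npz",**w)
print(proj(w,[FM+C@[X,Y,.104] for X,Y in((-.012,-.05),(-.012,.05),(.138,-.05),(.138,.05))]).round(0).tolist())
E
```

```text
[-0.05572425  0.00300768  0.16520339]
[[0.1037, 0.0496, 0.104], [0.1038, -0.0471, 0.104]]
[[324.0, 149.0], [197.0, 149.0], [327.0, -50.0], [195.0, -50.0]]
```

View pics/w5.png

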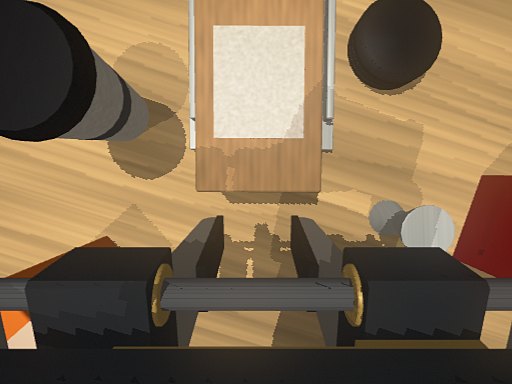

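Base end is at row 190, so the carton slid back about 34 mm as it fell but lies square between the guides. I need to back off a further 20 mm before descending.

Call:
step_arm([
  {"delta_rot": [0,0,0],"delta_pos": [-0.17,0,0.95],"fingers": 4},
  {"delta_rot": [0,0,0],"delta_pos": [-0.17,0,0.95],"fingers": 4},
  {"delta_rot": [0,0,0],"delta_pos": [1.2,0,0.21],"fingers": 4},
  {"delta_rot": [0,0,0],"delta_pos": [1.2,0,0.21],"fingers": 4},
  {"delta_rot": [0,0,0],"delta_pos": [1.2,0,0.21],"fingers": 4},
  {"delta_rot": [0,0,0],"delta_pos": [1.2,0,0.21],"fingers": 4},
  {"delta_rot": [0,0,0],"delta_pos": [1.2,0,0.21],"fingers": 4},
  {"delta_rot": [0,0,0],"delta_pos": [1.2,0,0.21],"fingers": 4},
  {"delta_rot": [0,0,0],"delta_pos": [1.2,0,0.21],"fingers": 4},
  {"delta_rot": [0,0,0],"delta_pos": [0,0,0],"fingers": 4},
])

```text
time: 14.67
tcp_pos: [0.5093, 0.0139, 0.0928]
tool_rot: [0.756, 0.115, -0.637, 0.095]
ft_force: [-1.6, 0.1, 0.1]
finger_gap: 0.437
```

```bash
python3 - <<'E'
from h import *; from rig import get_obs
o=get_obs(); print(corner(o),C.T@o["ft_force"])
w=np.load("w5.npz"); print((C.T@(cast(w,[(196,190),(322,190)],.104)-FM).T).T.round(4).tolist())
E
```

```text
[-0.07789786  0.00382328  0.07774517] [-1.46348439  0.52861672  0.10917833]
[[-0.044, 0.0513, 0.104], [-0.0439, -0.0486, 0.104]]
```

Call:
step_arm([
  {"delta_rot": [0,0,0],"delta_pos": [0.05,0,-0.3],"fingers": 4},
  {"delta_rot": [0,0,0],"delta_pos": [0.05,0,-0.3],"fingers": 4},
  {"delta_rot": [0,0,0],"delta_pos": [0.05,0,-0.3],"fingers": 4},
  {"delta_rot": [0,0,0],"delta_pos": [0.05,0,-0.3],"fingers": 4},
  {"delta_rot": [0,0,0],"delta_pos": [0.05,0,-0.3],"fingers": 4},
  {"delta_rot": [0,0,0],"delta_pos": [0.05,0,-0.3],"fingers": 4},
  {"delta_rot": [0,0,0],"delta_pos": [0.05,0,-0.3],"fingers": 4},
  {"delta_rot": [0,0,0],"delta_pos": [0.05,0,-0.3],"fingers": 4},
  {"delta_rot": [0,0,0],"delta_pos": [0.05,0,-0.3],"fingers": 4},
  {"delta_rot": [0,0,0],"delta_pos": [0.03,0,-0.15],"fingers": 4},
])

```text
time: 15.5
tcp_pos: [0.5398, 0.0228, 0.095]
tool_rot: [0.757, 0.115, -0.636, 0.096]
ft_force: [0.1, 0.6, -0.3]
finger_gap: 0.433
```

Call:
step_arm([
  {"delta_rot": [0,0,0],"delta_pos": [0.03,0,-0.15],"fingers": 4},
  {"delta_rot": [0,0,0],"delta_pos": [0.03,0,-0.15],"fingers": 4},
  {"delta_rot": [0,0,0],"delta_pos": [0.03,0,-0.15],"fingers": 4},
  {"delta_rot": [0,0,0],"delta_pos": [0.03,0,-0.15],"fingers": 4},
  {"delta_rot": [0,0,0],"delta_pos": [0.03,0,-0.15],"fingers": 4},
  {"delta_rot": [0,0,0],"delta_pos": [0.03,0,-0.15],"fingers": 4},
  {"delta_rot": [0,0,0],"delta_pos": [0.03,0,-0.2],"fingers": 4},
  {"delta_rot": [0,0,0],"delta_pos": [0.03,0,-0.2],"fingers": 4},
  {"delta_rot": [0,0,0],"delta_pos": [0.03,0,-0.2],"fingers": 4},
  {"delta_rot": [0,0,0],"delta_pos": [0.03,0,-0.2],"fingers": 4},
])

```text
time: 16.33
tcp_pos: [0.5559, 0.0278, 0.0949]
tool_rot: [0.757, 0.115, -0.636, 0.096]
ft_force: [-1.3, -0.4, -1.8]
finger_gap: 0.437
```

Call:
step_arm([
  {"delta_rot": [0,0,0],"delta_pos": [0.035,0,-0.2],"fingers": 4},
  {"delta_rot": [0,0,0],"delta_pos": [0.035,0,-0.2],"fingers": 4},
  {"delta_rot": [0,0,0],"delta_pos": [0.035,0,-0.2],"fingers": 4},
  {"delta_rot": [0,0,0],"delta_pos": [0.035,0,-0.2],"fingers": 4},
  {"delta_rot": [0,0,0],"delta_pos": [0.035,0,-0.2],"fingers": 4},
  {"delta_rot": [0,0,0],"delta_pos": [0.035,0,-0.2],"fingers": 4},
  {"delta_rot": [0,0,0],"delta_pos": [0.035,0,-0.2],"fingers": 4},
  {"delta_rot": [0,0,0],"delta_pos": [0.035,0,-0.2],"fingers": 4},
  {"delta_rot": [0,0,0],"delta_pos": [0.035,0,-0.2],"fingers": 4},
  {"delta_rot": [0,0,0],"delta_pos": [0.035,0,-0.2],"fingers": 4},
])

```text
time: 17.17
tcp_pos: [0.5753, 0.0338, 0.095]
tool_rot: [0.757, 0.115, -0.636, 0.096]
ft_force: [-2.8, -0.2, -1.0]
finger_gap: 0.437
```

```bash
python3 - <<'E'
from h import *; from rig import get_obs
o=get_obs(); print(corner(o),C.T@o["ft_force"])
E
```

```text
[-0.00887704  0.003308    0.0800113 ] [-2.76822003  0.62891379 -0.95936854]
```

Call:
step_arm([
  {"delta_rot": [0,0,0],"delta_pos": [0.035,0,-0.2],"fingers": 4},
  {"delta_rot": [0,0,0],"delta_pos": [0.035,0,-0.2],"fingers": 4},
  {"delta_rot": [0,0,0],"delta_pos": [0.035,0,-0.2],"fingers": 4},
  {"delta_rot": [0,0,0],"delta_pos": [0.035,0,-0.2],"fingers": 4},
  {"delta_rot": [0,0,0],"delta_pos": [0.035,0,-0.2],"fingers": 4},
  {"delta_rot": [0,0,0],"delta_pos": [0.035,0,-0.2],"fingers": 4},
  {"delta_rot": [0,0,0],"delta_pos": [0.035,0,-0.2],"fingers": 4},
  {"delta_rot": [0,0,0],"delta_pos": [0.035,0,-0.2],"fingers": 4},
  {"delta_rot": [0,0,0],"delta_pos": [0.035,0,-0.2],"fingers": 4},
  {"delta_rot": [0,0,0],"delta_pos": [0.035,0,-0.2],"fingers": 4},
])

```text
time: 18.0
tcp_pos: [0.5947, 0.0398, 0.0951]
tool_rot: [0.757, 0.115, -0.636, 0.096]
ft_force: [-2.0, -1.2, -1.8]
finger_gap: 0.436
```

Call:
step_arm([
  {"delta_rot": [0,0,0],"delta_pos": [0.035,0,-0.2],"fingers": 4},
  {"delta_rot": [0,0,0],"delta_pos": [0.035,0,-0.2],"fingers": 4},
  {"delta_rot": [0,0,0],"delta_pos": [0.035,0,-0.2],"fingers": 4},
  {"delta_rot": [0,0,0],"delta_pos": [0.035,0,-0.2],"fingers": 4},
  {"delta_rot": [0,0,0],"delta_pos": [0.035,0,-0.2],"fingers": 4},
  {"delta_rot": [0,0,0],"delta_pos": [0.035,0,-0.2],"fingers": 4},
  {"delta_rot": [0,0,0],"delta_pos": [0.035,0,-0.2],"fingers": 4},
  {"delta_rot": [0,0,0],"delta_pos": [0.035,0,-0.2],"fingers": 4},
  {"delta_rot": [0,0,0],"delta_pos": [0.035,0,-0.2],"fingers": 4},
  {"delta_rot": [0,0,0],"delta_pos": [0.035,0,-0.2],"fingers": 4},
])

```text
time: 18.83
tcp_pos: [0.6141, 0.0458, 0.0951]
tool_rot: [0.757, 0.115, -0.636, 0.096]
ft_force: [-3.0, -0.6, -1.4]
finger_gap: 0.435
```

```bash
python3 - <<'E'
from h import *; from rig import get_obs
o=get_obs(); print(corner(o),C.T@o["ft_force"])
E
```

```text
[0.03175004 0.00332879 0.0800681 ] [-3.02811445  0.26240237 -1.36134897]
```

Call:
step_arm([
  {"delta_rot": [0,0,0],"delta_pos": [0.01,0,-0.06],"fingers": 4},
  {"delta_rot": [0,0,0],"delta_pos": [0.01,0,-0.06],"fingers": 4},
  {"delta_rot": [0,0,0],"delta_pos": [0.01,0,-0.06],"fingers": 4},
  {"delta_rot": [0,0,0],"delta_pos": [0.01,0,-0.06],"fingers": 4},
  {"delta_rot": [0,0,0],"delta_pos": [0.01,0,-0.06],"fingers": 4},
  {"delta_rot": [0,0,0],"delta_pos": [0.01,0,-0.06],"fingers": 4},
  {"delta_rot": [0,0,0],"delta_pos": [0.01,0,-0.06],"fingers": 4},
  {"delta_rot": [0,0,0],"delta_pos": [0.01,0,-0.06],"fingers": 4},
  {"delta_rot": [0,0,0],"delta_pos": [0.01,0,-0.06],"fingers": 4},
  {"delta_rot": [0,0,0],"delta_pos": [0.01,0,-0.06],"fingers": 4},
])

```text
time: 19.67
tcp_pos: [0.6198, 0.0476, 0.0951]
tool_rot: [0.757, 0.115, -0.636, 0.096]
ft_force: [-2.5, -1.1, -1.1]
finger_gap: 0.437
```

Call:
step_arm([
  {"delta_rot": [0,0,0],"delta_pos": [0.01,0,-0.06],"fingers": 4},
  {"delta_rot": [0,0,0],"delta_pos": [0.01,0,-0.06],"fingers": 4},
  {"delta_rot": [0,0,0],"delta_pos": [0.01,0,-0.06],"fingers": 4},
  {"delta_rot": [0,0,0],"delta_pos": [0.01,0,-0.06],"fingers": 4},
  {"delta_rot": [0,0,0],"delta_pos": [0.01,0,-0.06],"fingers": 4},
  {"delta_rot": [0,0,0],"delta_pos": [0.01,0,-0.06],"fingers": 4},
  {"delta_rot": [0,0,0],"delta_pos": [0.01,0,-0.06],"fingers": 4},
  {"delta_rot": [0,0,0],"delta_pos": [0.01,0,-0.06],"fingers": 4},
  {"delta_rot": [0,0,0],"delta_pos": [0.01,0,-0.06],"fingers": 4},
  {"delta_rot": [0,0,0],"delta_pos": [0.01,0,-0.06],"fingers": 4},
])

```text
time: 20.5
tcp_pos: [0.6256, 0.0494, 0.0952]
tool_rot: [0.757, 0.115, -0.636, 0.096]
ft_force: [-3.2, 0.2, -1.1]
finger_gap: 0.432
```

Call:
step_arm([
  {"delta_rot": [0,0,0],"delta_pos": [0.01,0,-0.06],"fingers": 4},
  {"delta_rot": [0,0,0],"delta_pos": [0.01,0,-0.06],"fingers": 4},
  {"delta_rot": [0,0,0],"delta_pos": [0.01,0,-0.06],"fingers": 4},
  {"delta_rot": [0,0,0],"delta_pos": [0.01,0,-0.06],"fingers": 4},
  {"delta_rot": [0,0,0],"delta_pos": [0.01,0,-0.06],"fingers": 4},
  {"delta_rot": [0,0,0],"delta_pos": [0.01,0,-0.06],"fingers": 4},
  {"delta_rot": [0,0,0],"delta_pos": [0.01,0,-0.06],"fingers": 4},
  {"delta_rot": [0,0,0],"delta_pos": [0.01,0,-0.06],"fingers": 4},
  {"delta_rot": [0,0,0],"delta_pos": [0.01,0,-0.06],"fingers": 4},
  {"delta_rot": [0,0,0],"delta_pos": [0.01,0,-0.06],"fingers": 4},
])

```text
time: 21.33
tcp_pos: [0.6314, 0.0512, 0.0952]
tool_rot: [0.757, 0.115, -0.636, 0.096]
ft_force: [-2.7, -0.9, -1.8]
finger_gap: 0.438
```

Call:
step_arm([
  {"delta_rot": [0,0,0],"delta_pos": [0.01,0,-0.06],"fingers": 4},
  {"delta_rot": [0,0,0],"delta_pos": [0.01,0,-0.06],"fingers": 4},
  {"delta_rot": [0,0,0],"delta_pos": [0.01,0,-0.06],"fingers": 4},
  {"delta_rot": [0,0,0],"delta_pos": [0.01,0,-0.06],"fingers": 4},
  {"delta_rot": [0,0,0],"delta_pos": [0.01,0,-0.06],"fingers": 4},
  {"delta_rot": [0,0,0],"delta_pos": [0.01,0,-0.06],"fingers": 4},
  {"delta_rot": [0,0,0],"delta_pos": [0.01,0,-0.06],"fingers": 4},
  {"delta_rot": [0,0,0],"delta_pos": [0.01,0,-0.06],"fingers": 4},
  {"delta_rot": [0,0,0],"delta_pos": [0.01,0,-0.06],"fingers": 4},
  {"delta_rot": [0,0,0],"delta_pos": [0.01,0,-0.06],"fingers": 4},
])

```text
time: 22.17
tcp_pos: [0.6372, 0.053, 0.0953]
tool_rot: [0.757, 0.115, -0.636, 0.096]
ft_force: [-2.4, -0.8, -1.4]
finger_gap: 0.434
```

Call:
step_arm([
  {"delta_rot": [0,0,0],"delta_pos": [0.01,0,-0.06],"fingers": 4},
  {"delta_rot": [0,0,0],"delta_pos": [0.01,0,-0.06],"fingers": 4},
  {"delta_rot": [0,0,0],"delta_pos": [0.01,0,-0.06],"fingers": 4},
  {"delta_rot": [0,0,0],"delta_pos": [0.01,0,-0.06],"fingers": 4},
  {"delta_rot": [0,0,0],"delta_pos": [0.01,0,-0.06],"fingers": 4},
  {"delta_rot": [0,0,0],"delta_pos": [0.01,0,-0.06],"fingers": 4},
  {"delta_rot": [0,0,0],"delta_pos": [0.01,0,-0.06],"fingers": 4},
  {"delta_rot": [0,0,0],"delta_pos": [0.01,0,-0.06],"fingers": 4},
  {"delta_rot": [0,0,0],"delta_pos": [0.01,0,-0.06],"fingers": 4},
  {"delta_rot": [0,0,0],"delta_pos": [0.01,0,-0.06],"fingers": 4},
])

```text
time: 23.0
tcp_pos: [0.6424, 0.0547, 0.0952]
tool_rot: [0.757, 0.115, -0.636, 0.096]
ft_force: [-6.5, -1.4, 1.1]
finger_gap: 0.434
```

Buffer met: the push force has risen to 6.6 N. Pressing 2.5 mm further, then holding.

Call:
step_arm([
  {"delta_rot": [0,0,0],"delta_pos": [0.01,0,-0.05],"fingers": 4},
  {"delta_rot": [0,0,0],"delta_pos": [0.01,0,-0.05],"fingers": 4},
  {"delta_rot": [0,0,0],"delta_pos": [0.01,0,-0.05],"fingers": 4},
  {"delta_rot": [0,0,0],"delta_pos": [0.01,0,-0.05],"fingers": 4},
  {"delta_rot": [0,0,0],"delta_pos": [0.01,0,-0.05],"fingers": 4},
  {"delta_rot": [0,0,0],"delta_pos": [0,0,0],"fingers": 4},
  {"delta_rot": [0,0,0],"delta_pos": [0,0,0],"fingers": 4},
  {"delta_rot": [0,0,0],"delta_pos": [0,0,0],"fingers": 4},
  {"delta_rot": [0,0,0],"delta_pos": [0,0,0],"fingers": 4},
  {"delta_rot": [0,0,0],"delta_pos": [0,0,0],"fingers": 4},
])

```text
time: 23.83
tcp_pos: [0.6441, 0.0554, 0.0951]
tool_rot: [0.756, 0.115, -0.637, 0.096]
ft_force: [-9.0, -2.7, 4.1]
finger_gap: 0.433
```

```bash
python3 - <<'E'
from h import *; from rig import get_obs
o=get_obs(); print(corner(o),C.T@o["ft_force"])
E
```

```text
[0.06314578 0.00359405 0.08003773] [-9.39662338  0.0362848   4.0878273 ]
```

Call:
step_arm([
  {"delta_rot": [0,0,0],"delta_pos": [0,0,0],"fingers": 4},
  {"delta_rot": [0,0,0],"delta_pos": [0,0,0],"fingers": 4},
  {"delta_rot": [0,0,0],"delta_pos": [0,0,0],"fingers": 4},
  {"delta_rot": [0,0,0],"delta_pos": [0,0,0],"fingers": 4},
  {"delta_rot": [0,0,0],"delta_pos": [-0.02,0,0.1],"fingers": 4},
  {"delta_rot": [0,0,0],"delta_pos": [-0.02,0,0.1],"fingers": 4},
  {"delta_rot": [0,0,0],"delta_pos": [-0.02,0,0.1],"fingers": 4},
  {"delta_rot": [0,0,0],"delta_pos": [-0.02,0,0.1],"fingers": 4},
  {"delta_rot": [0,0,0],"delta_pos": [-0.02,0,0.1],"fingers": 4},
  {"delta_rot": [0,0,0],"delta_pos": [-0.02,0,0.1],"fingers": 4},
])

```text
time: 24.67
tcp_pos: [0.6404, 0.0538, 0.0959]
tool_rot: [0.758, 0.115, -0.635, 0.096]
ft_force: [0.5, -0.4, 1.5]
finger_gap: 0.433
```

Call:
step_arm([
  {"delta_rot": [0,0,0],"delta_pos": [-0.1,0,0.6],"fingers": 4},
  {"delta_rot": [0,0,0],"delta_pos": [-0.15,0,0.8],"fingers": 4},
  {"delta_rot": [0,0,0],"delta_pos": [-0.15,0,0.8],"fingers": 4},
  {"delta_rot": [0,0,0],"delta_pos": [-0.15,0,0.8],"fingers": 4},
  {"delta_rot": [0,0,0],"delta_pos": [-1.5,0,0],"fingers": 4},
  {"delta_rot": [0,0,0],"delta_pos": [-1.5,0,0],"fingers": 4},
  {"delta_rot": [0,0,0],"delta_pos": [-1.5,0,0],"fingers": 4},
  {"delta_rot": [0,0,0],"delta_pos": [-1.5,0,0],"fingers": 4},
  {"delta_rot": [0,0,0],"delta_pos": [-1.5,0,0],"fingers": 4},
  {"delta_rot": [0,0,0],"delta_pos": [-1.5,0,0],"fingers": 4},
])

```text
time: 25.5
tcp_pos: [0.5946, 0.0396, 0.1849]
tool_rot: [0.757, 0.115, -0.636, 0.096]
ft_force: [-0.0, -0.0, 0.0]
finger_gap: 0.434
```

```bash
python3 - <<'E'
from h import *; from rig import get_obs,camera
o=get_obs(); print(corner(o),C.T@o["ft_force"])
s=camera("scene"); w=camera("wrist"); np.savez("w6.npz",**w)
cv2.imwrite("pics/w6.png",np.hstack([w["image"][:,100:420],cv2.resize(s["image"][150:310,130:300],None,fx=2.4,fy=2.4)]))
E
```

```text
[0.01123846 0.00317217 0.16992943] [-0.05317823 -0.01481225  0.03566324]
```

View pics/w6.png

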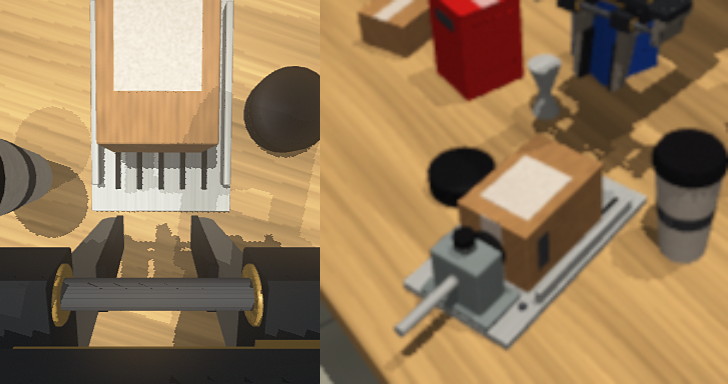

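The carton lies flat between the guides against the buffer, and its neighbours look unmoved. I'll check the base-edge position (wrist row ~144) and then hand in.

```bash
python3 - <<'E'
from h import *; from rig import hand_in,camera
w=np.load("w6.npz"); print((C.T@(cast(w,[(197,144),(318,144)],.104)-FM).T).T.round(4).tolist())
a=np.load("scene0.npz")["image"]; b=camera("scene")["image"]
d=cv2.absdiff(a,b).max(2)>60
for n,(x0,y0,x1,y1) in dict(cup_a=(266,203,302,260),cup_b=(370,226,410,285),cup_c=(340,262,384,325),lids=(172,210,205,236),jigger=(214,172,234,200),red=(175,138,216,190),orange=(303,170,344,229),shaker=(202,100,226,146),squat=(146,143,178,172)).items(): print(n,d[y0:y1,x0:x1].mean().round(3),end="; ")
print(hand_in())
E
```

```text
[[0.0613, 0.0513, 0.104], [0.0613, -0.0468, 0.104]]
cup_a 0.037; cup_b 0.0; cup_c 0.0; lids 0.182; jigger 0.118; red 0.0; orange 0.014; shaker 0.118; squat 0.0; the job is handed in; nothing more can be done
None
```

The carton is loaded. It lies on its side between the cradle's guides, square to the cradle and against the buffer, and the job was handed in at about 25.6 s of the 72 s allowed.

I slid it upright to the stop, at about 3 N and about 9 N once against it. I then tipped it over the edge with a push high on its near face, reading about 6 N at most. It slid back about 34 mm as it fell but stayed square. I then pushed its base end until its top pressed the buffer. These forces are readings taken at the end of each move, so a brief higher peak in between would not show. None came near 15 N.

**Seating:** the push on the base end was held at about 9.4 N along the cradle for about 0.8 s. Taking off 3–4 N of friction, that leaves about 5–6 N on the buffer.

**After letting go:** the tool reads zero force. The base edge is at cradle x ≈ 61 mm, against about 63 mm when pressed, so the carton moved back only about 2 mm.

**Bystanders:** comparing the scene images before and after, `cup_b`, `cup_c`, the squat carton and the red carton show no change, and the orange carton and `cup_a` almost none. The lid stack (18% of pixels), jigger (12%) and shaker (12%) differ. I put this down to the carton partly hiding the lids and to the arm or its shadow, since the arm stayed clear of them by plan. The last picture shows the lids and jigger apparently in place. The shaker was not in that crop, so I did not confirm it by eye.

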